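Nest the blue hardware pots

TASK

Nest the three blue pots to save room on the saw's carriage, working from the largest inward: first put the medium blue pot upright inside the large blue one, then put the small blue pot upright inside the medium one, and let go. The yellow pot belongs to another set: leave it standing where it is.

Things in the scene. Friction and masses are not known exactly. Their poses are not given: they have to be found in the camera images.
- large_pot: Low, wide, open round pot of blue painted steel, outside diameter 104 mm, height 32 mm, wall 3 mm (inside diameter 98 mm), floor 5 mm thick with a thin black rubber disc. It stands upright and loose (0.4 kg) on the carriage. Origin: centre of its underside; z up its axis.
- medium_pot: Open round pot of blue painted steel, straight sides, outside diameter 64 mm, height 62 mm, wall 3 mm (inside diameter 58 mm), floor 5 mm thick. Stands upright and loose (0.16 kg). Nested, its rim stands 35 mm above the large pot's rim, so grip it from above across its outside close below the rim; fingers reaching lower enter the large pot. Origin: centre of its underside; z up its axis.
- small_pot: Slim open round pot of blue painted steel, straight sides, outside diameter 34 mm, height 92 mm, wall 2.5 mm, floor 5 mm thick. Stands upright and loose (0.08 kg). Nested, its rim stands 35 mm above the medium pot's rim, so grip it from above across its outside close below the rim; fingers reaching lower enter the medium pot. Origin: centre of its underside; z up its axis.
- yellow_pot: Open round pot of yellow painted steel, otherwise the same as the medium blue pot (64 mm diameter, 62 mm high, 0.16 kg). A bystander that must stay where it stands. Origin: centre of its underside; z up its axis.
Mind the look-alikes: they are no part of the job. What is shaped like the medium_pot but green is not meant.

How it is judged:
By the outcome, as a careful person would: the job done as asked, in the order asked, and still so for the second after the job is handed in, with the robot touching nothing.
It also fails if it takes over 56 s, if anything falls off the work surface, if the arm or the gripper's body presses on something with over 40 N, if the wrist force passes 120 N, or if a joint passes its speed limit or range.

ROBOT

A 6-joint arm with a two-finger parallel gripper is mounted at the origin on a cart in front of the work surface, level with it; the furniture and walls round the work are solid. World frame = base frame: x ahead of the robot, y to its left, z up, the work surface at z = 0. Lengths are in m, angles in rad, forces in N, time in s.
With the tool pointing down it reaches from about 0.25 to 0.725 m from the base axis. Payload 4 kg.
Tool frame: the origin (TCP) lies midway between the tips of the shut fingers; the grasp point (between the pads) lies 19 mm behind it (bot.tcp_to_grasp is the distance from the TCP to the grasp point, in m); z points along the fingers, y is the line along which they close (so a half turn about z gives the same grasp; the last joint's range is limited). The gripper opens to 85 mm and grips with 20 to 120 N. Pads are 22 mm wide; open, the fingers measure 114 mm over their backs; the gripper's body (76 mm by 85 mm) begins 54 mm behind the grasp point. The pads swing forward as they close: fully open they stand 13 mm farther back than shut.
Start: joints at [-1.203, 0.241, 0.005, 1.335, 0, 1.571], TCP at [0.18, -0.467, 0.231] pointing down, gripper open.
Joint ranges: [-2.72, 2.72], [-1.05, 1.87], [-1.09, 1.28], [-1.99, 2.15], [-1.42, 1.44], [-3.14, 3.14]. Speed limits (rad/s): [2.79, 2.79, 3.14, 3.14, 3.14, 3.14].

INTERFACE

Orientations are given as [roll, pitch, yaw] about the fixed x, y, z axes, in that order (R = Rz(yaw) Ry(pitch) Rx(roll)).
In Python, from workcell import bot gives the robot as it stands.
- The arm moves only by the tool send_rows, never from a script. Its argument "steps" is text: rows parted by semicolons, each of 7 numbers parted by spaces: the shift along the world's x, y, z in m, then the turn, a rotation vector about the world's x, y, z in degrees, then the closure in counts, from 0 (fully open) to 255 (shut). A call has 1 to 12 rows; each row shifts and turns the commanded pose from where the row before left it; what a row does not reach is not made up. A row lasts 1/10 s, in which the tool goes at most 50 mm and 8.59 degrees, less where a joint would pass 70% of its speed; a pose out of reach is approached as far as the arm can. A call is refused whole if a number of a shift passes 0.05 or a number of a turn 8.59, either way. A call with a gripper value outside its range is refused whole. The fingers move at their own pace and stop on an object; "force" is the grip in N (left out, the last holds). Time passes only in rows, so rows that do not move let the fingers close. It gives the time, the measured TCP pose, the force, the opening and the grip force at its end, in the units of the state.
- bot.state(): the state, without advancing time (a new reading comes with each control period).
- bot.snapshot(name): name is "side" or "top"; returns (picture, depth): 400x640x3 uint8, red, green, blue; 400x640 float32, m along the optical axis (not along the pixel's ray), 0 where there is no reading.
- bot.camera_info(name): a dict with "intrinsics" (3x3 intrinsics, pixels), "world_from_camera" (4x4, takes a point from camera to world coordinates). Camera axes: x right, y down, z forward; pixel columns grow to the right and rows downward; lengths in m; the calibration is good to about 2 mm. A picture is of the moment at which its call begins. camera_info takes no time and is no camera call.
- bot.job_done(): hands the job in; it is judged then, once.
Trained networks look in the newest picture that a camera, given by its name, has taken for a name from the list of things; names that differ only in an ending like _2 or _b are one class to them, and where a whole thing is asked for, a point or a joint stands for the part that bears it (a point fixed in the world has none). Each returns a list of dicts, best first, with "conf" (0 to 1); they miss things now and then, are a little off and sometimes report something else, mostly with a low value. They report only what shows in the picture. A call takes as long as a camera call. They do not tell look-alikes from the thing itself.
- bot.recognise(label, camera): "point" ([x, y, z] in m, in world coordinates, good to about 4 mm: the middle of the surface that is visible of it).
- bot.masks_of(label, camera): "region" (400x640 bool, what is visible of it).
The state is a dict: "t": time; "joints": joint angles; "joint_vel": joint speeds; "tau": joint torques, N m; "tcp_pos": TCP position; "ee_rot": TCP orientation; "wrist_force": force on the tool from outside, world axes, zero at the start; "torque": the same for the moment, N m; "opening": finger opening in m; "grasp_force": force on a finger pad.
Only numpy, scipy, OpenCV 4.12 (cv2) and the standard library are available. Lean on these libraries where they do the work, as an engineer would, in place of code of your own. Each camera call takes 0.05 s, during which the arm holds its last target. There are 200 camera calls.

## Working session

There is one attempt and no reset: what is moved stays moved. The work goes in short steps, Python scripts to look and compute and a tool call to move; the robot and the scene stay as the last step left them, time stands still between calls to the robot, and variables do not carry over. Pictures are saved under pics/ and viewed, at most 10 in all, crops included, and the job is handed in when it is done.

Besides the shell and the picture viewer there is one more tool, called after "Emit:" as name(argument=value, ...) on one line, values as JSON. send_rows: Moves the arm, as the interface text tells. Its arguments: {"type":"object","properties":{"steps":{"type":"string"},"force":{"type":"number"}},"required":["steps"]}

```bash
mkdir -p pics
cat > h.py <<'E'
import numpy as np, cv2
from workcell import bot
def snap(cam,fn=None):
    im,d=bot.snapshot(cam)
    if fn: cv2.imwrite('pics/'+fn,im[:,:,::-1])
    return im,d
def pts(cam,d):
    c=bot.camera_info(cam);K=np.array(c["intrinsics"]);T=np.array(c["world_from_camera"])
    v,u=np.mgrid[:400,:640]
    P=np.stack([(u-K[0,2])/K[0,0]*d,(v-K[1,2])/K[1,1]*d,d],-1)
    return P@T[:3,:3].T+T[:3,3]
E
python3 - <<'E'
from h import *
for cam in ("top","side"):
    im,d=snap(cam,cam+"0.png")
    print(cam,np.array(bot.camera_info(cam)["world_from_camera"]).round(3).tolist())
    P=pts(cam,d)
    for l in ("large_pot","medium_pot","small_pot","yellow_pot"):
        for r in bot.masks_of(l,cam):
            m=r["region"]&(d>0); 
            if m.sum()<10: continue
            q=P[m]; v,u=np.nonzero(m); zt=np.percentile(q[:,2],97); rim=q[q[:,2]>zt-.006]
            print(l,round(r["conf"],2),"px",int(u.mean()),int(v.mean()),"ztop",zt.round(3),"rimbox mid",((rim.min(0)+rim.max(0))/2).round(3),"ext",np.ptp(rim,axis=0).round(3),"col",im[m].mean(0).astype(int))
print(bot.state())
E
```

```text
top [[-0.009, -0.993, 0.121, 0.331], [-1.0, 0.009, -0.001, -0.038], [0.0, -0.121, -0.993, 1.092], [0.0, 0.0, 0.0, 1.0]]
large_pot 0.89 px 280 195 ztop 0.032 rimbox mid [0.478 0.06  0.032] ext [0.103 0.101 0.01 ] col [73 73 80]
medium_pot 0.88 px 207 216 ztop 0.063 rimbox mid [0.419 0.259 0.061] ext [0.063 0.063 0.009] col [64 71 92]
medium_pot 0.71 px 333 204 ztop 0.063 rimbox mid [ 0.449 -0.088  0.062] ext [0.063 0.063 0.009] col [70 81 69]
small_pot 0.64 px 424 165 ztop 0.093 rimbox mid [ 0.552 -0.342  0.092] ext [0.034 0.032 0.009] col [79 84 98]
yellow_pot 0.6 px 369 194 ztop 0.064 rimbox mid [ 0.477 -0.188  0.062] ext [0.062 0.061 0.009] col [112  98  73]
side [[0.998, -0.05, 0.034, 0.454], [-0.058, -0.654, 0.754, -0.757], [-0.015, -0.755, -0.656, 0.659], [0.0, 0.0, 0.0, 1.0]]
large_pot 0.6 px 315 178 ztop 0.033 rimbox mid [0.477 0.025 0.046] ext [0.102 0.174 0.038] col [ 48  70 103]
medium_pot 0.64 px 292 133 ztop 0.063 rimbox mid [0.418 0.256 0.062] ext [0.058 0.065 0.009] col [ 50  84 135]
medium_pot 0.55 px 305 212 ztop 0.063 rimbox mid [ 0.449 -0.089  0.061] ext [0.063 0.06
[... 250 characters left out ...]
25]
{'t': 0.5, 'joints': array([-1.20303871e+00,  2.40630633e-01,  4.94892841e-03,  1.33516134e+00,
        4.82928659e-07,  1.57079281e+00]), 'joint_vel': array([-1.77584084e-04, -1.34780882e-03,  2.34510912e-03,  2.36016266e-05,
        1.03337089e-03,  1.60915221e-03]), 'tau': array([-1.32796686e-04, -3.71857667e+01,  2.52462083e+01,  2.73313104e-03,
        4.85798239e-06, -2.60600544e-06]), 'tcp_pos': array([ 0.17975845, -0.46655844,  0.23127162]), 'ee_rot': array([-3.14154594e+00, -4.83092887e-07,  3.67761136e-01]), 'wrist_force': array([-0.8506901 ,  0.18849068, -0.24864547]), 'torque': array([-0.01443535, -0.01336037, -0.00866549]), 'grasp_force': 0.0, 'opening': 0.08598745231313917}
```

View pics/top0.png

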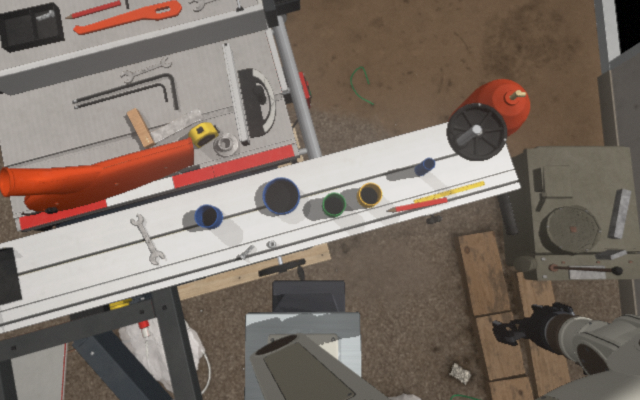

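View pics/side0.png

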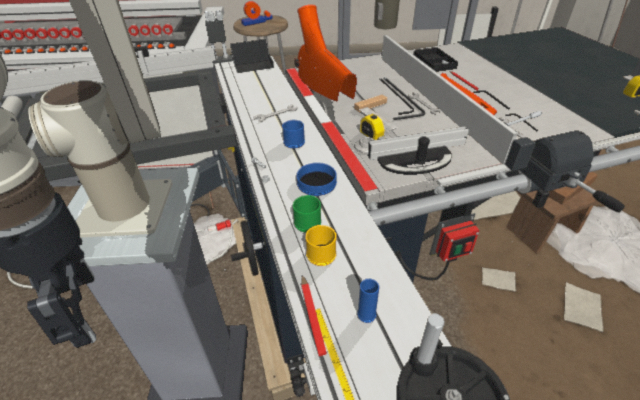

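Both views agree. In the top view the medium blue pot is at (207,216), the large at (280,195) and the small at (425,165). The green look-alike is at (333,204) and the yellow pot at (369,194). I'll move to above the medium pot, turning the yaw by 90° to keep joint 6 within range.

Emit:
send_rows(steps="0.014 0.045 0 0 0 7.5 0;0.014 0.045 0 0 0 7.5 0;0.014 0.045 0 0 0 7.5 0;0.014 0.045 0 0 0 7.5 0;0.014 0.045 0 0 0 7.5 0;0.014 0.045 0 0 0 7.5 0;0.014 0.045 0 0 0 7.5 0;0.014 0.045 0 0 0 7.5 0;0.014 0.045 0 0 0 7.5 0;0.014 0.045 0 0 0 7.5 0;0.014 0.045 0 0 0 7.5 0;0.014 0.045 0 0 0 7.5 0", force=40)

```text
t: 1.7
tcp_pos: [0.348, 0.0755, 0.2318]
ee_rot: [3.14, 0.001, 1.945]
wrist_force: [1.1, -0.7, 0.4]
opening: 0.0851
grasp_force: 0.0
```

Run:
```python
from h import *
im,d=snap("side"); P=pts("side",d); P=P[d>0]
for c in ((.418,.258),(.478,.06),(.552,-.342)):
    r=np.hypot(P[:,0]-c[0],P[:,1]-c[1]); m=(r<.16)&(r>.06)&(P[:,2]>.04)&(P[:,2]<.2)
    q=P[m]; print(c,m.sum(), q.min(0).round(3) if len(q) else '', q.max(0).round(3) if len(q) else '', r[m].min() if len(q) else '')
s=bot.state();print(s["joints"].round(3),s["tcp_pos"].round(4),s["ee_rot"].round(3))
```

```text
(0.418, 0.258) 545 [0.514 0.252 0.09 ] [0.564 0.385 0.2  ] 0.12989432421602617
(0.478, 0.06) 232 [ 0.417 -0.1    0.04 ] [ 0.48  -0.057  0.064] 0.1208261680231321
(0.552, -0.342) 1348 [ 0.457 -0.474  0.04 ] [ 0.664 -0.19   0.153] 0.11106260913324424
[ 0.226 -0.044 -0.314  1.296  0.005  1.411] [0.3502 0.082  0.2318] [ 3.136 -0.004  1.957]
```

Emit:
send_rows(steps="0.0175 0.046 0 0 0 0 0;0.0175 0.046 0 0 0 0 0;0.0175 0.046 0 0 0 0 0;0.0175 0.046 0 0 0 0 0;0 0 -0.04 0 0 0 0;0 0 -0.04 0 0 0 0;0 0 -0.04 0 0 0 0;0 0 0 0 0 0 0;0 0 0 0 0 0 0;0 0 0 0 0 0 0")

```text
t: 2.75
tcp_pos: [0.4195, 0.2582, 0.1137]
ee_rot: [3.137, -0.001, 1.938]
wrist_force: [0.3, -0.1, 0.6]
opening: 0.0854
grasp_force: 0.0
```

Run:
```python
from h import *
s=bot.state();print(s["joints"].round(3),s["tcp_pos"].round(4),s["ee_rot"].round(3),s["wrist_force"].round(2))
im,d=snap("side"); P=pts("side",d)
for r in bot.masks_of("medium_pot","side"):
    m=r["region"]&(d>0); q=P[m]; rim=q[abs(q[:,2]-.061)<.004]
    print(r["conf"],((rim.min(0)+rim.max(0))/2).round(4),np.ptp(rim,axis=0).round(3),im[m].mean(0))
```

```text
[ 0.552  0.309 -0.225  1.033 -0.     1.755] [0.4195 0.2582 0.1137] [ 3.137e+00 -1.000e-03  1.938e+00] [ 0.34 -0.13  0.57]
0.84 [ 0.4489 -0.0894  0.0608] [0.063 0.065 0.008] [ 44.25769669 121.5290764   61.8631699 ]
0.8 [0.4207 0.2565 0.0608] [0.058 0.063 0.008] [ 46.27983539  81.67283951 133.83127572]Traceback (most recent call last):
  File "<stdin>", line 6, in <module>
    return umr_minimum(a, axis, None, out, keepdims, initial, where)
ValueError: zero-size array to reduction operation minimum which has no identity
```

Emit:
send_rows(steps="0 0 -0.03 0 0 0 0;0 0 -0.03 0 0 0 0;0 0 -0.027 0 0 0 0;0 0 0 0 0 0 20;0 0 0 0 0 0 40;0 0 0 0 0 0 60;0 0 0 0 0 0 80;0 0 0 0 0 0 120;0 0 0 0 0 0 120;0 0 0 0 0 0 120;0 0 0 0 0 0 120", force=40)

```text
t: 3.95
tcp_pos: [0.4196, 0.2585, 0.0269]
ee_rot: [3.137, -0.001, 1.938]
wrist_force: [-0.2, -0.6, 5.6]
opening: 0.0625
grasp_force: 43.8
```

Emit:
send_rows(steps="0 0 0.01 0 0 0 120;0 0 0.02 0 0 0 120;0 0 0.025 0 0 0 120;0 0 0.025 0 0 0 120;0.01 -0.034 0 0 0 0 120;0.01 -0.033 0 0 0 0 120;0.01 -0.033 0 0 0 0 120;0.01 -0.033 0 0 0 0 120;0.01 -0.033 0 0 0 0 120;0.008 -0.033 0 0 0 0 120;0 0 0 0 0 0 120;0 0 0 0 0 0 120")

```text
t: 5.15
tcp_pos: [0.476, 0.0579, 0.1051]
ee_rot: [3.141, -0.0, 1.937]
wrist_force: [1.2, 0.3, -1.1]
opening: 0.0629
grasp_force: 44.4
```

Run:
```python
from h import *
s=bot.state();print(s["tcp_pos"].round(4),s["wrist_force"].round(2),s["opening"])
im,d=snap("side","s1.png"); P=pts("side",d)
for l in ("medium_pot","large_pot"):
  for r in bot.masks_of(l,"side"):
    m=r["region"]&(d>0); q=P[m]
    print(l,round(r["conf"],2),np.percentile(q,1,axis=0).round(3),np.percentile(q,99,axis=0).round(3),im[m].mean(0).astype(int))
cv2.imwrite('pics/s1c.png',cv2.resize(im[80:280,220:420,::-1],None,fx=3,fy=3))
```

```text
[0.476  0.0579 0.1051] [ 1.21  0.32 -1.07] 0.06286678044769042
medium_pot 0.85 [ 0.418 -0.122  0.005] [ 0.48  -0.057  0.064] [ 45 122  62]
medium_pot 0.58 [0.446 0.024 0.   ] [0.509 0.317 0.142] [ 50  83 132]
large_pot 0.68 [0.428 0.006 0.004] [0.525 0.109 0.034] [42 61 90]
```

View pics/s1c.png

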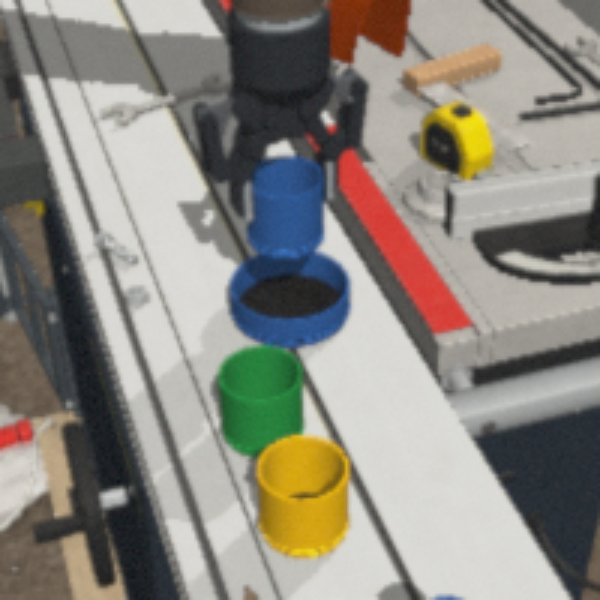

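The crop shows the medium pot held upright at (287,205), directly above the large pot at (290,297). Green and yellow haven't moved. I'll lower it.

Emit:
send_rows(steps="0 0.002 -0.02 0 0 0 120;0 0 -0.02 0 0 0 120;0 0 -0.015 0 0 0 120;0 0 -0.01 0 0 0 120;0 0 -0.003 0 0 0 120;0 0 -0.002 0 0 0 120;0 0 -0.001 0 0 0 120;0 0 0 0 0 0 120;0 0 0 0 0 0 120")

```text
t: 6.2
tcp_pos: [0.4763, 0.0605, 0.0339]
ee_rot: [3.14, 0.0, 1.939]
wrist_force: [-0.2, 0.1, -0.7]
opening: 0.0628
grasp_force: 44.5
```

Emit:
send_rows(steps="0 0 -0.001 0 0 0 120;0 0 0 0 0 0 120;0 0 0 0 0 0 120")

```text
t: 6.5
tcp_pos: [0.4758, 0.0604, 0.0324]
ee_rot: [3.142, -0.0, 1.938]
wrist_force: [0.4, -0.4, -1.8]
opening: 0.0631
grasp_force: 44.4
```

Emit:
send_rows(steps="0 0 -0.001 0 0 0 120;0 0 0 0 0 0 120;0 0 0 0 0 0 120")

```text
t: 6.8
tcp_pos: [0.4759, 0.0604, 0.032]
ee_rot: [3.141, 0.0, 1.938]
wrist_force: [-2.1, 0.1, 4.9]
opening: 0.0629
grasp_force: 44.9
```

Emit:
send_rows(steps="0 0 0 0 0 0 60;0 0 0 0 0 0 45;0 0 0 0 0 0 25;0 0 0 0 0 0 10;0 0 0 0 0 0 0;0 0 0 0 0 0 0;0 0 0.02 0 0 0 0;0 0 0.04 0 0 0 0;0 0 0.045 0 0 0 0;0 0 0.045 0 0 0 0")

```text
t: 7.8
tcp_pos: [0.4752, 0.0604, 0.1826]
ee_rot: [-3.141, -0.0, 1.939]
wrist_force: [1.1, -0.2, -0.4]
opening: 0.0853
grasp_force: 0.0
```

Run:
```python
from h import *
s=bot.state();print(s["tcp_pos"].round(4),s["wrist_force"].round(2),s["opening"])
im,d=snap("side"); P=pts("side",d)
cv2.imwrite('pics/s2c.png',cv2.resize(im[80:340,220:480,::-1],None,fx=2.2,fy=2.2))
m=(np.hypot(P[...,0]-.478,P[...,1]-.06)<.06)&(d>0)
q=P[m]
for a,b in ((.026,.036),(.06,.075)):
    r=q[(q[:,2]>a)&(q[:,2]<b)]; print(np.percentile(r,1,axis=0).round(4),np.percentile(r,99,axis=0).round(4))
```

```text
[0.4752 0.0604 0.1826] [ 1.09 -0.2  -0.41] 0.08531049711717685
[0.4262 0.006  0.0261] [0.5264 0.0945 0.0355]
[0.4455 0.0271 0.0603] [0.5061 0.0906 0.0691]
```

View pics/s2c.png

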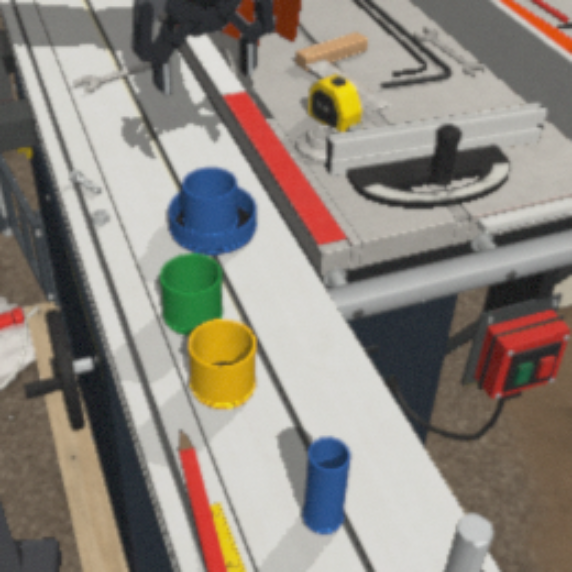

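The crop shows the medium pot upright inside the large one at (210,205). The small pot stands at (325,485), clear of the crank handle. Next is the small pot.

Emit:
send_rows(steps="0.0077 -0.0403 0 0 0 0 0;0.0077 -0.0403 0 0 0 0 0;0.0077 -0.0403 0 0 0 0 0;0.0077 -0.0403 0 0 0 0 0;0.0077 -0.0403 0 0 0 0 0;0.0077 -0.0403 0 0 0 0 0;0.0077 -0.0403 0 0 0 0 0;0.0077 -0.0403 0 0 0 0 0;0.0077 -0.0403 0 0 0 0 0;0.0077 -0.0403 0 0 0 0 0;0 0 -0.03 0 0 0 0;0 0 0 0 0 0 0")

```text
t: 9.05
tcp_pos: [0.5501, -0.3425, 0.1463]
ee_rot: [-3.137, -0.007, 1.936]
wrist_force: [-0.4, 0.6, -0.7]
opening: 0.0857
grasp_force: 0.0
```

Emit:
send_rows(steps="0 0 0 0 0 0 0;0 0 0 0 0 0 0")

```text
t: 9.25
tcp_pos: [0.5531, -0.3418, 0.1523]
ee_rot: [3.141, 0.0, 1.94]
wrist_force: [0.4, 0.2, -0.2]
opening: 0.0854
grasp_force: 0.0
```

Run:
```python
from h import *
s=bot.state();print(s["tcp_pos"].round(4),s["ee_rot"].round(3),s["joints"].round(2))
im,d=snap("side","s3.png"); P=pts("side",d)
m=(np.hypot(P[...,0]-.552,P[...,1]+.3425)<.03)&(d>0)&(P[...,2]>.02)&(P[...,2]<.096)
q=P[m];print(m.sum(),np.percentile(q,1,axis=0).round(4),np.percentile(q,99,axis=0).round(4))
```

```text
[ 0.5531 -0.3418  0.1523] [3.141 0.    1.94 ] [-0.55  0.58  0.31  1.3   0.    0.65]
685 [ 0.5351 -0.3605  0.0211] [ 0.5668 -0.3273  0.0937]
```

Emit:
send_rows(steps="-0.002 -0.001 -0.03 0 0 0 0;0 0 -0.03 0 0 0 0;0 0 -0.028 0 0 0 0;0 0 0 0 0 0 40;0 0 0 0 0 0 80;0 0 0 0 0 0 110;0 0 0 0 0 0 130;0 0 0 0 0 0 150;0 0 0 0 0 0 170;0 0 0 0 0 0 200;0 0 0 0 0 0 200;0 0 0 0 0 0 200", force=30)

```text
t: 10.5
tcp_pos: [0.552, -0.3442, 0.0653]
ee_rot: [3.139, 0.003, 1.939]
wrist_force: [1.1, 0.3, 6.7]
opening: 0.0339
grasp_force: 30.0
```

Emit:
send_rows(steps="0 0 0.01 0 0 0 200;0 0 0.03 0 0 0 200;0 0 0.03 0 0 0 200;0 0 0.03 0 0 0 200;-0.007 0.037 0 0 0 0 200;-0.007 0.037 0 0 0 0 200;-0.007 0.037 0 0 0 0 200;-0.007 0.037 0 0 0 0 200;-0.007 0.037 0 0 0 0 200;-0.007 0.037 0 0 0 0 200;-0.007 0.037 0 0 0 0 200;-0.007 0.037 0 0 0 0 200")

```text
t: 11.7
tcp_pos: [0.4939, -0.0463, 0.1636]
ee_rot: [-3.141, -0.0, 1.938]
wrist_force: [0.7, 0.5, -1.6]
opening: 0.0338
grasp_force: 30.1
```

Emit:
send_rows(steps="-0.007 0.037 0 0 0 0 200;-0.007 0.037 0 0 0 0 200;-0.006 0.033 0 0 0 0 200;0 0 0 0 0 0 200;0 0 0 0 0 0 200;0 0 0 0 0 0 200")

```text
t: 12.3
tcp_pos: [0.4748, 0.0588, 0.1634]
ee_rot: [-3.141, 0.0, 1.938]
wrist_force: [0.2, -0.7, -0.2]
opening: 0.0335
grasp_force: 30.1
```

Run:
```python
from h import *
s=bot.state();print(s["tcp_pos"].round(4),s["wrist_force"].round(2),s["opening"])
im,d=snap("side"); P=pts("side",d)
cv2.imwrite('pics/s4c.png',cv2.resize(im[80:280,220:420,::-1],None,fx=3,fy=3))
m=(np.hypot(P[...,0]-.476,P[...,1]-.06)<.05)&(d>0); q=P[m]
for a,b in ((.06,.07),(.105,.15)):
    r=q[(q[:,2]>a)&(q[:,2]<b)]; print(np.percentile(r,1,axis=0).round(4),np.percentile(r,99,axis=0).round(4))
```

```text
[0.4748 0.0588 0.1634] [ 0.19 -0.68 -0.21] 0.033547897103384704
[0.4455 0.0268 0.0606] [0.5061 0.0912 0.0694]
[0.4576 0.0405 0.1063] [0.49   0.059  0.1491]
```

View pics/s4c.png

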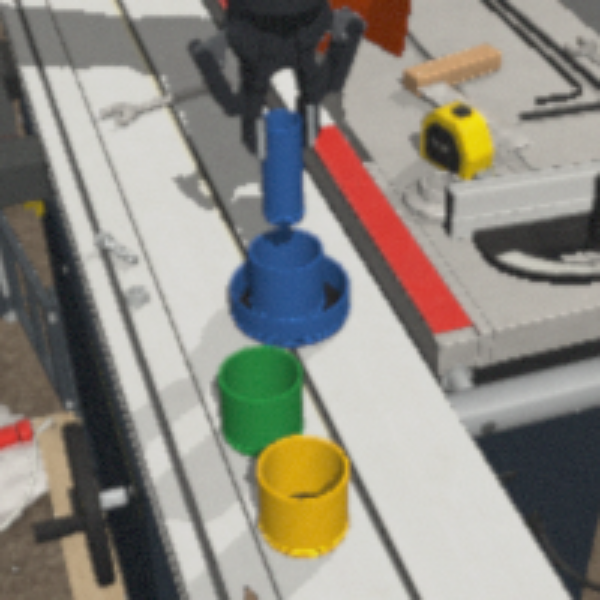

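The crop shows the small pot held upright at (283,168), centred over the medium pot at (287,270). I'll lower it.

Emit:
send_rows(steps="0.002 0.0015 -0.01 0 0 0 200;0 0 -0.02 0 0 0 200;0 0 -0.02 0 0 0 200;0 0 -0.018 0 0 0 200;0 0 -0.01 0 0 0 200;0 0 -0.005 0 0 0 200;0 0 -0.003 0 0 0 200;0 0 0 0 0 0 200;0 0 0 0 0 0 200")

```text
t: 13.25
tcp_pos: [0.4774, 0.061, 0.078]
ee_rot: [3.14, 0.0, 1.939]
wrist_force: [-0.9, 0.1, -0.7]
opening: 0.0338
grasp_force: 30.1
```

Emit:
send_rows(steps="0 0 -0.001 0 0 0 200;0 0 -0.001 0 0 0 200;0 0 0 0 0 0 200;0 0 0 0 0 0 200")

```text
t: 13.65
tcp_pos: [0.4768, 0.061, 0.0754]
ee_rot: [3.141, 0.0, 1.939]
wrist_force: [-0.2, -0.4, -1.4]
opening: 0.0339
grasp_force: 30.1
```

Emit:
send_rows(steps="0 0 -0.001 0 0 0 200;0 0 0 0 0 0 200;0 0 0 0 0 0 200")

```text
t: 13.95
tcp_pos: [0.4771, 0.061, 0.0752]
ee_rot: [3.141, 0.0, 1.939]
wrist_force: [-1.0, 0.2, 5.1]
opening: 0.034
grasp_force: 30.5
```

The force rise shows contact with the floor of the medium pot. I'll open gently and back away.

Emit:
send_rows(steps="0 0 0 0 0 0 150;0 0 0 0 0 0 130;0 0 0 0 0 0 110;0 0 0 0 0 0 80;0 0 0 0 0 0 50;0 0 0 0 0 0 50;0 0 0.02 0 0 0 50;0 0 0.04 0 0 0 50;0 0 0.045 0 0 0 50;0 0 0.03 0 0 0 50;0 0 0 0 0 0 50;0 0 0 0 0 0 50")

```text
t: 15.15
tcp_pos: [0.4771, 0.061, 0.2098]
ee_rot: [3.14, 0.0, 1.939]
wrist_force: [-0.1, -0.1, -0.2]
opening: 0.0685
grasp_force: 0.0
```

Run:
```python
from h import *
s=bot.state();print(s["tcp_pos"].round(4),s["wrist_force"].round(2),s["opening"])
im,d=snap("side"); P=pts("side",d)
cv2.imwrite('pics/s5c.png',cv2.resize(im[80:280,220:420,::-1],None,fx=3,fy=3))
m=(np.hypot(P[...,0]-.476,P[...,1]-.06)<.06)&(d>0); q=P[m]
for a,b in ((.026,.034),(.06,.069),(.092,.11)):
    r=q[(q[:,2]>a)&(q[:,2]<b)]; print(np.percentile(r,1,axis=0).round(4),np.percentile(r,99,axis=0).round(4))
```

```text
[0.4771 0.061  0.2098] [-0.09 -0.12 -0.17] 0.06853051925219704
[0.4262 0.0066 0.0262] [0.5268 0.0949 0.0339]
[0.4454 0.0279 0.0602] [0.5061 0.0855 0.0685]
[0.4618 0.044  0.0923] [0.492  0.0782 0.1045]
```

View pics/s5c.png

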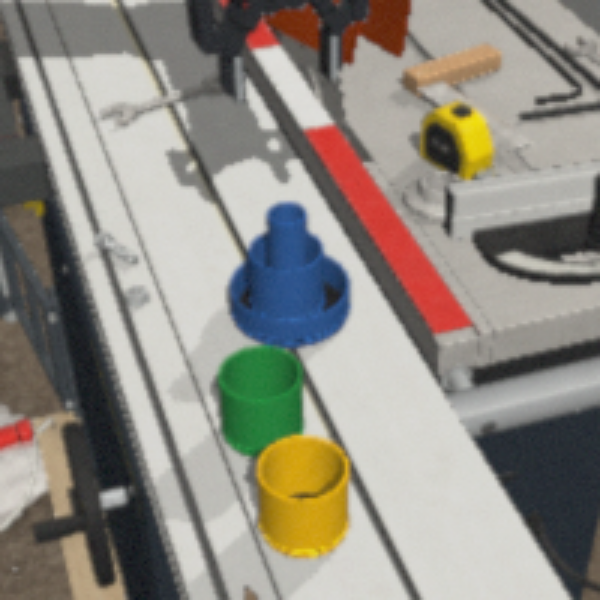

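All three pots are nested upright at (288,270), with the rims at 0.032, 0.067 and 0.102 m as expected. Green and yellow haven't moved, and the gripper is clear.

```bash
python3 -c "
from workcell import bot
print(bot.job_done())"
```

```text
the job is handed in; nothing more can be done
None
```

The medium blue pot stands upright in the large one and the small one upright in the medium; the gripper let go and is clear, the yellow and green pots were not moved, and the job was handed in at about 15 s.

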